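# Face the cut cheese to the price card and set the brake

## Robot

A 6-joint arm with a two-finger parallel gripper is mounted at the origin on the work surface. World frame = base frame: x ahead of the robot, y to its left, z up, the work surface at z = 0. Lengths are in m, angles in rad, forces in N, time in s.
With the tool pointing down it reaches from about 0.375 to 0.9 m from the base axis. Payload 3.1 kg.
Tool frame: the origin (TCP) lies on the centre line of the jaws, within the pads' length; the fingertips stand 19 mm ahead of it and the grasp point (between the pads) is the TCP; z points along the fingers, y is the line along which they close (so a half turn about z gives the same grasp; the last joint's range is limited). The gripper opens to 85 mm and grips with 20 to 120 N. Pads are 22 mm wide; open, the fingers measure 114 mm over their backs; the gripper's body (76 mm by 85 mm) begins 54 mm behind the grasp point. The pads swing forward as they close: fully open they stand 13 mm farther back than shut.
Start: joints at [1, 0.527, 1.433, -0, 1.181, -0.178], TCP at [0.239, 0.577, 0.25] pointing down, gripper open.
Joint ranges: [-3.08, 3.08], [-0.75, 2.2], [0.22, 2.44], [-1.43, 4.57], [0, 2.65], [-2.85, 2.85]. Speed limits (rad/s): [2.79, 2.79, 3.14, 3.14, 3.14, 3.14].

## Interface

Orientations are given as a unit quaternion [x, y, z, w].
In Python, from station import manip, cams, sign_off gives the robot as it stands.
- The arm moves only by the tool carry_out, never from a script. Its argument "targets" is a list that holds one entry, the list of rows, each a list of 7 numbers: the shift along the tool's x, y, z in cm, then the turn, a rotation vector about the tool's x, y, z in degrees, then the finger opening in cm, from 0 to 8.54. A call has 1 to 12 rows; each row is the pose to reach, as a shift and turn from the pose commanded when the call began, along the tool's axes at that moment; what a row does not reach only later rows make up. A row lasts 1/12 s, in which the tool goes at most 41.7 mm and 7.16 degrees, less where a joint would pass 70% of its speed; a pose out of reach is approached as far as the arm can. A call with a gripper value outside its range is refused whole. The fingers move at their own pace and stop on an object; "force" is the grip in N (left out, the last holds). Time passes only in rows, so rows that repeat a pose let the fingers close. It gives the time, the measured TCP pose, the force, the opening and the grip force at its end, in the units of the state.
- manip.sense(): the state, without advancing time (a new reading comes with each control period).
- cams.snapshot(name): name is "scene" or "side" or "wrist"; returns the picture (420x560x3 uint8, red, green, blue); there is no depth.
- cams.camera_info(name): a dict with "K" (3x3 intrinsics, pixels), "T" (4x4, takes a point from camera to world coordinates). Camera axes: x right, y down, z forward; pixel columns grow to the right and rows downward; lengths in m; the calibration is good to about 2 mm. A picture is of the moment at which its call begins: read the wrist's pose just before it. camera_info takes no time and is no camera call; for the wrist camera it gives the pose at the moment of the call.
- sign_off(): hands the job in; it is judged then, once.
The state is a dict: "t": time; "q": joint angles; "qd": joint speeds; "tau": joint torques, N m; "tcp_pos": TCP position; "tool_rot": TCP orientation; "force": force on the tool from outside, world axes, zero at the start; "ft_torque": the same for the moment, N m; "finger_gap": opening from 0.0 (shut) to 1.0 (fully open); "gripper_force": force on a finger pad.
Only numpy, scipy, OpenCV 4.12 (cv2) and the standard library are available. Lean on these libraries where they do the work, as an engineer would, in place of code of your own. Each camera call takes 0.05 s, during which the arm holds its last target. There are 200 camera calls.

## Task

Turn the display turntable by pushing on its upright pegs with a fingertip until the wedge-shaped cut-out in the cheese faces squarely towards the price card on the slab, and let it come to rest there. Then push the brake lever over from its open stop to its other stop, as far as it goes. Do not touch, shift or lift the cheese, and leave everything else where it stands.

Things in the scene. Friction and masses are not known exactly. Their poses are not given: they have to be found in the camera images.
- stand: fixed white marble slab, 360 (x) x 540 (y) x 15 mm thick. Origin: centre of its underside, under the turntable's vertical axis; z up. The price card (85 mm wide, top 80 mm above the table) stands on its +x side, about 170 mm at its foot (155 mm at its top) from the turntable's axis. The brake is on its -y side.
- turntable (a joint): angle (rad) of the round wooden turntable about its vertical axis, positive anticlockwise from above, turns freely both ways, many turns. Board: 180 mm diameter, top 45 mm above the table. Drag about 0.15 N m (1 to 2 N at a peg), no spring: it stops where it is left and does not coast. Three steel arms, 120 degrees apart, end in upright pegs.
- peg0 (a point): centre of one upright peg, 7 mm below its rounded top: a steel pin 14 mm in diameter that stands 120 mm from the turntable's axis at the end of an arm; this point is 108 mm above the table; the pin's lower end joins the arm 36 mm above the table; top at 115 mm. The pegs turn with the turntable.
- peg1 (a point): centre of one upright peg, 7 mm below its rounded top: a steel pin 14 mm in diameter that stands 120 mm from the turntable's axis at the end of an arm; this point is 108 mm above the table; the pin's lower end joins the arm 36 mm above the table; top at 115 mm. The pegs turn with the turntable.
- peg2 (a point): centre of one upright peg, 7 mm below its rounded top: a steel pin 14 mm in diameter that stands 120 mm from the turntable's axis at the end of an arm; this point is 108 mm above the table; the pin's lower end joins the arm 36 mm above the table; top at 115 mm. The pegs turn with the turntable.
- cheese: loose orange-rind wheel of cheese, 150 mm diameter, 55 mm high, 0.6 to 0.9 kg, with a 60 degree wedge cut out of it; lies centred (within 2 mm) on the turntable and turns with it by friction. Its underside is 45 mm and its top 100 mm above the table. Origin at the centre of its underside; its +x points along the middle of the cut-out. How it is turned relative to the pegs varies.
- cutout (a point): point on the cheese's underside, in the middle of the open mouth of the cut-out, 75 mm from the cheese's centre
- facing_mark (a point): unmarked fixed point 75 mm from the turntable's axis, on the line from the axis to the middle of the price card, at the height of the turntable's top: the cut-out's mouth belongs here
- brake_pivot (a point): vertical axis of the brake lever, on the slab 195 mm from the turntable's axis on the slab's -y side, 23 mm above the table
- brake_tip (a point): centre of the top of the upright steel pin, 16 mm diameter, at the end of the brake lever, 55 mm from its pivot; 87 mm above the table, the pin's lower end at 27 mm
- brake (a joint): angle (rad) of the flat brake lever about its vertical pivot: 0 = open stop, lever points along the slab's -y, away from the turntable; grows clockwise from above to 1.35 = set, at its other stop, lever points nearly along the slab's -x. Drag about 0.08 N m (1.5 N at the pin), stays where left. It does not change the turntable's drag.
- jar: bystander: amber glass jar with brass cap, 52 mm diameter, 80 mm high, on the slab; origin centre of underside
- small_cheese: bystander: small brown-rind cheese, 80 mm diameter, 45 mm high, on the slab; origin centre of underside
- bowl: bystander: white tasting bowl, 72 mm diameter, 40 mm high, on the slab; origin centre of underside
- card_stand: bystander: loose card holder with blank card, 80 mm wide, 79 mm high, on the counter; origin centre of underside
- bottle: bystander: green bottle, 68 mm diameter, 200 mm high, on the counter; origin centre of underside
- spatula: bystander: spatula with a wooden handle and flat steel blade, about 280 mm long, lying on the counter; origin near its middle, on its underside
Things that resemble listed ones, but are neither listed nor needed, are in the scene too. Leave any grey or white look-alike of the cheese alone.

How it is judged:
By the outcome, as a careful person would: the job done as asked, in the order asked, and still so for the second after the job is handed in, with the robot touching nothing.
It also fails if it takes over 72 s, if anything falls off the work surface, if the arm or the gripper's body presses on something with over 40 N, if the wrist force passes 120 N, or if a joint passes its speed limit or range.

## Working session

There is one attempt and no reset: what is moved stays moved. The work goes in short steps, Python scripts to look and compute and a tool call to move; the robot and the scene stay as the last step left them, time stands still between calls to the robot, and variables do not carry over. Pictures are saved under pics/ and viewed, at most 10 in all, crops included, and the job is handed in when it is done.

Besides the shell and the picture viewer there is one more tool, called as a command line: name --argument value ..., lists and objects as JSON in quotes. carry_out: Moves the arm, as the interface text tells. Its arguments: {"type":"object","properties":{"targets":{"type":"array"},"force":{"type":"number"}},"required":["targets"]}

```bash
ls; mkdir -p pics; python3 - <<'E'
from station import manip, cams
import cv2, numpy as np
np.set_printoptions(precision=4,suppress=True)
s=manip.sense(); print(s['t'],s['tcp_pos'],s['tool_rot'])
for n in ("scene","side"):
    im=cams.snapshot(n); cv2.imwrite(f'pics/{n}0.png',im[:,:,::-1]); i=cams.camera_info(n); print(n,i['K'],i['T'])
E
```

```text
pics
0.0 [0.2388 0.5768 0.2493] [ 0.1951  0.9808 -0.001  -0.0004]
scene [[451.6169   0.     279.5761]
 [  0.     451.6169 214.2387]
 [  0.       0.       1.    ]] [[ 0.268   0.7671 -0.5828  1.3982]
 [ 0.9634 -0.2191  0.1546 -0.2026]
 [-0.0091 -0.6029 -0.7977  1.2892]
 [ 0.      0.      0.      1.    ]]
side [[526.1924   0.     277.3472]
 [  0.     526.1924 210.9755]
 [  0.       0.       1.    ]] [[ 0.7923 -0.4343  0.4286 -0.2103]
 [-0.6101 -0.5754  0.5448 -0.9306]
 [ 0.01   -0.6931 -0.7208  1.4004]
 [ 0.      0.      0.      1.    ]]
```

View pics/scene0.png

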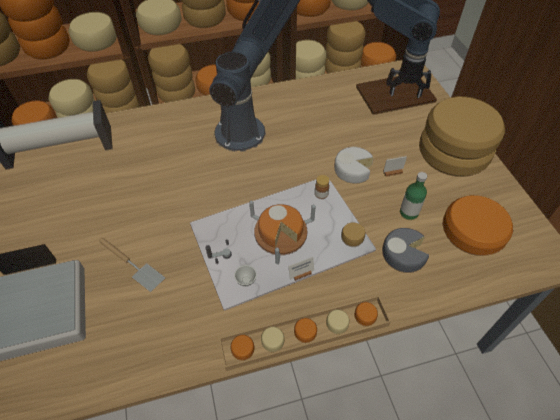

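View pics/side0.png

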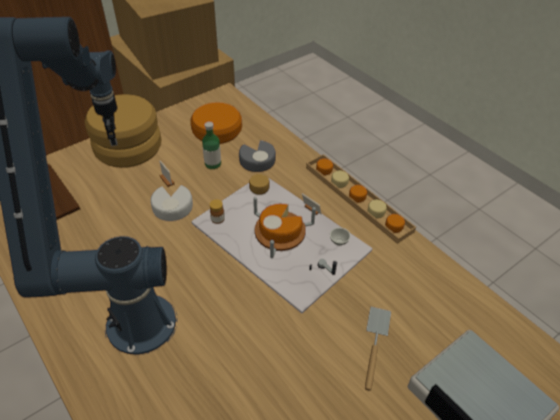

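The orange cheese is at scene px (281,225) and side px (280,225), on the turntable on the slab. The look-alikes are the white (353,165) and grey (405,250) cheeses in the scene view, which I leave alone. I'll confirm with an enlarged crop of both views.

```bash
python3 - <<'E'
import cv2, numpy as np
a=cv2.imread('pics/scene0.png')[180:300,185:380]; b=cv2.imread('pics/side0.png')[165:310,185:380]
a=cv2.resize(a,None,fx=4,fy=4,interpolation=cv2.INTER_CUBIC); b=cv2.resize(b,None,fx=4,fy=4,interpolation=cv2.INTER_CUBIC)
cv2.imwrite('pics/ca.png',a);cv2.imwrite('pics/cb.png',b)
E
```

```text
(no output)
```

View pics/ca.png

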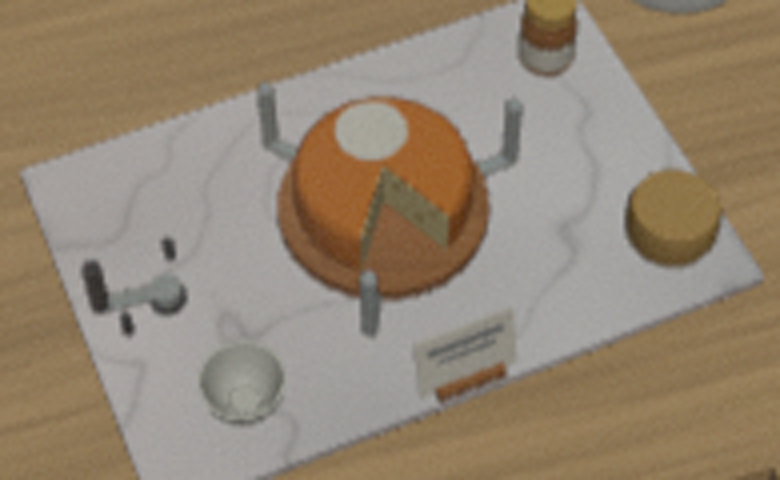

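View pics/cb.png

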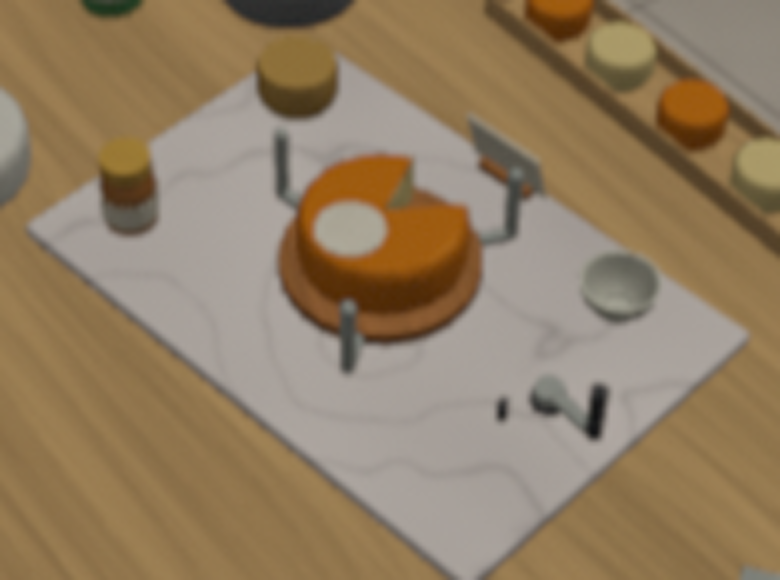

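The crops show: cheese apex at crop-a (386,172), with the cut-out mouth facing roughly (400,270); pegs at (265,90), (513,103), (370,278); price card at (465,355); brake pivot (167,293) and dark pin (93,268). Next I compute the slab pose and rectify the views onto the height planes.

```bash
cat > h.py <<'E'
import cv2, numpy as np
from station import manip, cams
np.set_printoptions(precision=4,suppress=True)
def ray(n,px,z):
    i=cams.camera_info(n); T=i['T']; px=np.atleast_2d(px).astype(float)
    d=np.c_[px,np.ones(len(px))]@np.linalg.inv(i['K']).T@T[:3,:3].T
    return (T[:3,3]+d*((z-T[2,3])/d[:,2:]))[:,:2]
def proj(n,P):
    i=cams.camera_info(n); T=i['T']; c=(np.atleast_2d(P)-T[:3,3])@T[:3,:3]@np.array(i['K']).T
    return c[:,:2]/c[:,2:]
def tri(pa,pb,na='scene',nb='side'):
    M=[np.array(cams.camera_info(n)['K'])@np.linalg.inv(cams.camera_info(n)['T'])[:3] for n in (na,nb)]
    X=cv2.triangulatePoints(M[0],M[1],np.float64(pa).reshape(2,1),np.float64(pb).reshape(2,1))
    return (X[:3]/X[3]).ravel()
A=lambda u,v:(u/4+185-.375,v/4+180-.375)
B=lambda u,v:(u/4+185-.375,v/4+165-.375)
E
python3 - <<'E'
from h import *
for n,c in (('scene',(300,200)),('side',(300,200))):
    im=cv2.imread(f'pics/{n}0.png'); hsv=cv2.cvtColor(im,cv2.COLOR_BGR2HSV)
    m=((hsv[...,1]<60)&(hsv[...,2]>120)).astype(np.uint8)
    k,l,st,_=cv2.connectedComponentsWithStats(m); 
    j=l[262,260] if n=='scene' else l[268,290]
    cs,_=cv2.findContours((l==j).astype(np.uint8),cv2.RETR_EXTERNAL,cv2.CHAIN_APPROX_NONE)
    c=max(cs,key=cv2.contourArea)[:,0]; w=ray(n,c,.015)*1000
    r=cv2.minAreaRect(w.astype(np.float32)); print(n,st[j],r)
    print(cv2.boxPoints(r))
print('pegs', tri(A(265,90),B(348,305)),tri(A(513,103),B(281,136)),tri(A(370,278),B(514,174)))
print('brake pin',tri(A(93,268),B(599,390)),'pivot',tri(A(167,293),B(548,392)))
print('card top L,R',tri(A(415,345),B(541,160)),tri(A(515,313),B(470,120)))
E
```

```text
scene [  190   179   186   131 10822] ((554.070556640625, 23.080963134765625), (368.76898193359375, 540.1603393554688), 8.008890151977539)
[[ 333.8551  264.8372]
 [ 409.1139 -270.0547]
 [ 774.286  -218.6753]
 [ 699.0272  316.2166]]
side [ 192  179  180  133 9217] ((549.8968505859375, 20.2633056640625), (364.208740234375, 541.2355346679688), 8.093162536621094)
[[ 331.5078  262.5486]
 [ 407.7045 -273.2964]
 [ 768.2859 -222.022 ]
 [ 692.0892  313.8231]]
pegs [ 0.4606 -0.0515  0.1102] [0.5315 0.1412 0.1088] [ 0.664  -0.0173  0.1085]
brake pin [ 0.5795 -0.2231  0.0838] pivot [ 0.5798 -0.1685  0.025 ]
card top L,R [0.7145 0.0036 0.0784] [0.7031 0.0885 0.0687]
```

```bash
python3 - <<'E'
from h import *
C=np.array([.552,.0232]); s=2000
out=[]
for n in ('scene','side'):
    im=cv2.imread(f'pics/{n}0.png')
    g=np.float32([[-.1,-.1],[.1,-.1],[.1,.1],[-.1,.1]])
    px=proj(n,np.c_[g+C,np.full(4,.1)]).astype(np.float32)
    dst=((g+.1)*s).astype(np.float32); dst[:,1]=400-dst[:,1]
    w=cv2.warpPerspective(im,cv2.getPerspectiveTransform(px,dst),(400,400),flags=cv2.INTER_CUBIC)
    cv2.circle(w,(200,200),150,(255,0,0),1); out.append(w)
cv2.imwrite('pics/rect.png',np.hstack(out))
E
```

```text
(no output)
```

View pics/rect.png

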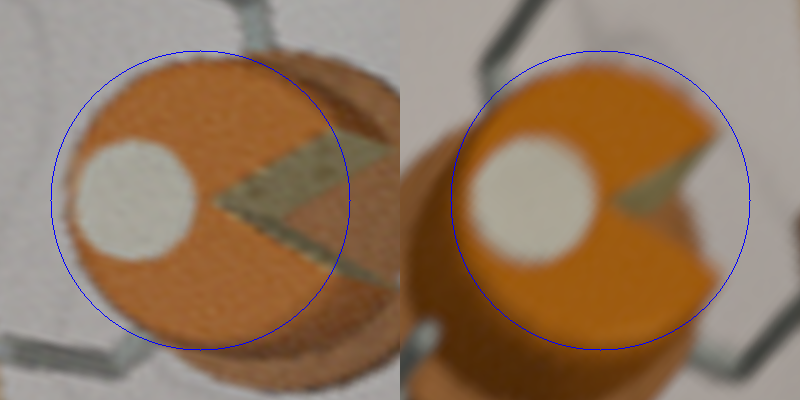

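```bash
python3 - <<'E'
from h import *
s=manip.sense(); i=cams.camera_info('wrist'); print(i['K'],'\n',i['T'])
from scipy.spatial.transform import Rotation as R
Rt=R.from_quat(s['tool_rot']).as_matrix(); print('cam in tool',Rt.T@(i['T'][:3,3]-s['tcp_pos']),'\n',Rt.T@i['T'][:3,:3])
for n,u,v,z in(('jarcap',551,5,.095),('bowl',242,360,.055),('smallch',672,200,.06),('stop1',168,242,.03),('stop2',126,322,.03)): print(n,ray('scene',A(u,v),z))
print(Rt)
E
```

```text
[[306.232    0.     279.3407]
 [  0.     306.232  210.0748]
 [  0.       0.       1.    ]] 
 [[ 0.3826  0.8916  0.2421  0.177 ]
 [ 0.9239 -0.3688 -0.102   0.6031]
 [-0.0016  0.2626 -0.9649  0.3727]
 [ 0.      0.      0.      1.    ]]
cam in tool [ 0.0672  0.0003 -0.1232] 
 [[ 0.0002 -0.9648 -0.263 ]
 [ 1.      0.0001  0.0003]
 [-0.0003 -0.263   0.9648]]
jarcap [[0.4256 0.2125]]
bowl [[ 0.6767 -0.1257]]
smallch [[0.6284 0.2517]]
stop1 [[ 0.5343 -0.1585]]
stop2 [[ 0.6017 -0.207 ]]
[[-0.9238  0.3828 -0.0011]
 [ 0.3828  0.9238 -0.0017]
 [ 0.0003 -0.0019 -1.    ]]
```

carry_out --targets '[[[-4, -2.2, 0, 0, 0, -3, 0], [-8, -4.5, 0, 0, 0, -6, 0], [-12, -6.7, 0, 0, 0, -9, 0], [-16, -9, 0, 0, 0, -12, 0], [-20, -11.2, 0, 0, 0, -15, 0], [-24, -13.5, 0, 0, 0, -18, 0], [-28, -15.9, 0, 0, 0, -21, 0], [-32, -18.1, 0, 0, 0, -24, 0], [-36, -20.5, 0, 0, 0, -27, 0], [-40, -22.7, 0, 0, 0, -30, 0], [-43.7, -25, 0, 0, 0, -33, 0], [-47, -27, 0, 0, 0, -35.5, 0]]]'

```text
t: 1.1
tcp_pos: [0.5457, 0.1799, 0.25]
tool_rot: [-0.114, 0.993, 0.0, -0.0]
force: [0.0, 0.7, 0.1]
finger_gap: -0.001
gripper_force: 0.0
```

carry_out --targets '[[[0, 0, 0, 0, 0, 0, 0], [0, 0, 0, 0, 0, 0, 0], [0, 0, 0, 0, 0, 0, 0], [0, 0, 0, 0, 0, 0, 0]]]'

```text
t: 1.43
tcp_pos: [0.5437, 0.1828, 0.2499]
tool_rot: [-0.114, 0.994, 0.0, -0.001]
force: [0.3, 0.9, 0.3]
finger_gap: -0.001
gripper_force: 0.0
```

```bash
cat >> h.py <<'E'
C=np.array([.552,.0232])
def wristrect(name,s=2000):
    i=cams.camera_info('wrist'); im=cams.snapshot('wrist')[:,:,::-1].copy(); cv2.imwrite(f'pics/{name}_raw.png',im)
    g=np.float32([[-.1,-.1],[.1,-.1],[.1,.1],[-.1,.1]])
    T=i['T']; c=(np.c_[g+C,np.full(4,.1)]-T[:3,3])@T[:3,:3]@np.array(i['K']).T; px=np.float32(c[:,:2]/c[:,2:])
    dst=((g+.1)*s).astype(np.float32); dst[:,1]=.2*s-dst[:,1]
    w=cv2.warpPerspective(im,cv2.getPerspectiveTransform(px,dst),(int(.2*s),)*2,flags=cv2.INTER_CUBIC)
    cv2.imwrite(f'pics/{name}_rect.png',w); return im,w
E
python3 - <<'E'
from h import *
s=manip.sense(); print(s['t'],s['tcp_pos'],s['tool_rot'],s['finger_gap'])
im,w=wristrect('w1'); cv2.imwrite('pics/w1.png',np.hstack([im[:400],w])[:, :][:, 160:])
E
```

```text
1.4333 [0.5437 0.1828 0.2499] [-0.1137  0.9935  0.0002 -0.0008] -0.001197911474372952
```

View pics/w1.png

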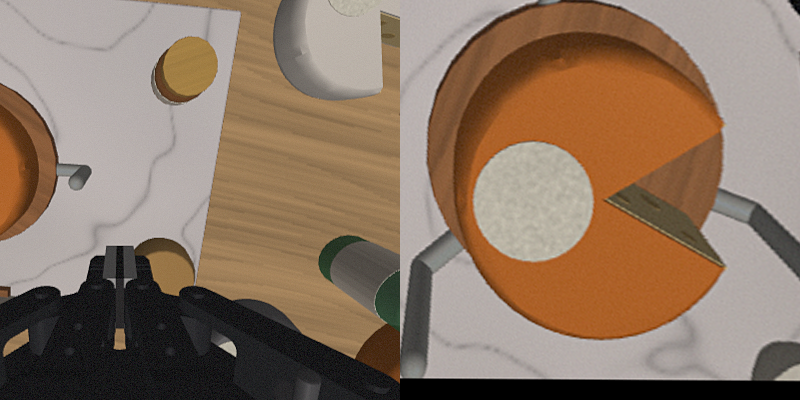

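The rectified wrist view shows the cut-out apex at (604,200) and mouth corners at (723,122) and (723,265), so it faces about 2 to 3 deg. I'll fit the edges properly next.

```bash
cat >> h.py <<'E'
def edges(w,ap,c1,c2,s=2000):
    """bisector of the cut-out in a rectified view; ap,c1,c2: rough px of apex, upper and lower corner"""
    lab=cv2.GaussianBlur(cv2.cvtColor(w,cv2.COLOR_BGR2LAB).astype(np.float32),(0,0),1.5)
    out=[];ls=[]
    ap=np.float64(ap)
    for c,sg in((c1,1),(c2,-1)):
        c=np.float64(c); u=(c-ap)/np.hypot(*(c-ap)); nrm=np.array([u[1],-u[0]])*sg; P=[]  # nrm toward cheese
        for f in np.linspace(.12,.9,60):
            q=ap+f*(c-ap); t=np.arange(-9,9.01,.25); xy=np.float32(q+t[:,None]*nrm)
            v=cv2.remap(lab,xy[:,0:1].copy(),xy[:,1:2].copy(),cv2.INTER_LINEAR)[:,0]
            g=np.gradient(v[:,1]+v[:,2]); P.append(xy[g.argmax()])
        P=np.float32(P); l=cv2.fitLine(P,cv2.DIST_HUBER,0,.01,.01).ravel(); d=l[:2]*np.sign(l[:2]@u)
        out.append(np.degrees(np.arctan2(-d[1],d[0]))); ls.append((d,l[2:]))
    M=np.array([[ls[0][0][0],-ls[1][0][0]],[ls[0][0][1],-ls[1][0][1]]]); k=np.linalg.solve(M,ls[1][1]-ls[0][1]); a=ls[0][1]+k[0]*ls[0][0]
    print('edges',np.round(out,2),'bisector %.2f'%np.mean(out),'apex mm',(a-.1*s)/s*1000*[1,-1])
def rect(n,im,s=2000):
    g=np.float32([[-.1,-.1],[.1,-.1],[.1,.1],[-.1,.1]]); px=proj(n,np.c_[g+C,np.full(4,.1)]).astype(np.float32)
    dst=((g+.1)*s).astype(np.float32); dst[:,1]=.2*s-dst[:,1]
    return cv2.warpPerspective(im,cv2.getPerspectiveTransform(px,dst),(400,400),flags=cv2.INTER_CUBIC)
E
python3 - <<'E'
from h import *
edges(cv2.imread('pics/w1_rect.png'),(204,200),(323,122),(323,265))
edges(rect('scene',cv2.imread('pics/scene0.png')),(212,203),(320,132),(330,262))
edges(rect('side',cv2.imread('pics/side0.png')),(212,203),(318,130),(318,275))
# peg in wrist raw
i=cams.camera_info('wrist'); print(ray('wrist',[(237,182)],.115))
E
```

```text
edges [ 30.52 -29.57] bisector 0.48 apex mm [1.5687 0.0357]
edges [ 30.02 -30.1 ] bisector -0.04 apex mm [ 3.1902 -0.0393]
edges [ 29.78 -35.16] bisector -2.69 apex mm [5.1494 1.7814]
[[0.5309 0.1438]]
```

carry_out --targets '[[[-1.1, -3.8, 0, 0, 0, -2, 0], [-1.1, -3.8, 2, 0, 0, -5, 0], [-1.1, -3.8, 5, 0, 0, -5, 0], [-1.1, -3.8, 8, 0, 0, -5, 0], [-1.1, -3.8, 11, 0, 0, -5, 0], [-1.1, -3.8, 13.5, 0, 0, -5, 0], [-1.1, -3.8, 15, 0, 0, -5, 0], [-1.1, -3.8, 15, 0, 0, -5, 0], [-1.1, -3.8, 15, 0, 0, -5, 0], [-1.1, -3.8, 15, 0, 0, -5, 0]]]'

```text
t: 2.32
tcp_pos: [0.5647, 0.1483, 0.1014]
tool_rot: [-0.157, 0.988, -0.0, 0.001]
force: [-0.5, 0.1, -0.1]
finger_gap: 0.003
gripper_force: 0.0
```

carry_out --targets '[[[0.4, 0.1, 0, 0, 0, 0, 0], [0.8, 0.2, 0, 0, 0, 0, 0], [1.2, 0.2, 0, 0, 0, 0, 0], [1.5, 0.3, 0, 0, 0, 0, 0], [1.8, 0.3, 0, 0, 0, 0, 0], [2.0, 0.4, 0, 0, 0, 0, 0], [2.2, 0.4, 0, 0, 0, 0, 0], [2.4, 0.4, 0, 0, 0, 0, 0], [2.6, 0.5, 0, 0, 0, 0, 0], [2.8, 0.5, 0, 0, 0, 0, 0], [2.8, 0.5, 0, 0, 0, 0, 0], [2.8, 0.5, 0, 0, 0, 0, 0]]]'

```text
t: 3.32
tcp_pos: [0.5354, 0.1433, 0.1001]
tool_rot: [-0.156, 0.988, 0.0, -0.001]
force: [0.8, -0.4, 0.2]
finger_gap: -0.0
gripper_force: 0.1
```

```bash
python3 - <<'E'
from h import *
print(manip.sense()['force'])
im=cams.snapshot('scene')[:,:,::-1].copy(); cv2.imwrite('pics/s2.png',im); w=rect('scene',im)
im,v=wristrect('w2'); cv2.imwrite('pics/v2.png',np.hstack([w,v]))
edges(w,(212,203),(324,142),(324,265))
E
```

```text
[ 0.839  -0.4074  0.2297]
edges [ 28.57 -24.63] bisector 1.97 apex mm [2.0685 1.4829]
```

View pics/v2.png

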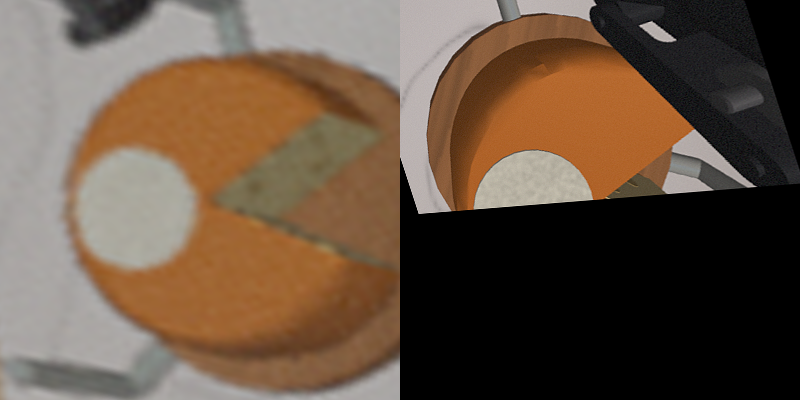

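The cheese turned with the board (label centre moved from (134,200) to (137,208) in the scene view). Refit with better seeds.

```bash
cat >> h.py <<'E'
def label(w):
    h=cv2.cvtColor(w,cv2.COLOR_BGR2HSV); m=((h[...,1]<70)&(h[...,2]>110)).astype(np.uint8)
    k,l,st,ce=cv2.connectedComponentsWithStats(cv2.morphologyEx(m,cv2.MORPH_OPEN,np.ones((5,5)))); j=l[205,135]; c=(ce[j]-200)/2*[1,-1]; print('label mm',c,st[j][4]); return c
def pt(r,a,o=(206,201)): return (o[0]+r*np.cos(np.radians(a)),o[1]-r*np.sin(np.radians(a)))
E
python3 - <<'E'
from h import *
w0=rect('scene',cv2.imread('pics/scene0.png')); w=rect('scene',cv2.imread('pics/s2.png'))
for g in(5,7): edges(w,(209,202),pt(125,30+g,(209,202)),pt(125,-30+g,(209,202)))
label(w0);label(w);label(cv2.imread('pics/w1_rect.png'))
print(manip.sense()['tcp_pos'])
E
```

```text
edges [ 36.94 -22.09] bisector 7.43 apex mm [ 2.6908 -0.0475]
edges [ 37.52 -22.48] bisector 7.52 apex mm [ 3.2882 -0.0409]
label mm [-33.0909  -0.2228] 11092
label mm [-32.8791  -4.2437] 11079
label mm [-33.608   -0.5014] 11220
[0.5355 0.1433 0.1   ]
```

carry_out --targets '[[[0.05, 0, 0, 0, 0, 0, 0], [0.1, 0, 0, 0, 0, 0, 0], [0.15, 0, 0, 0, 0, 0, 0], [0.17, 0, 0, 0, 0, 0, 0], [0.17, 0, 0, 0, 0, 0, 0], [0.17, 0, 0, 0, 0, 0, 0]]]'

```text
t: 3.92
tcp_pos: [0.5345, 0.1429, 0.1003]
tool_rot: [-0.156, 0.988, 0.0, 0.0]
force: [0.6, 1.2, -0.8]
finger_gap: 0.003
gripper_force: 0.6
```

carry_out --targets '[[[-0.5, 0, 0, 0, 0, 0, 0], [-1.5, 0, 0, 0, 0, 0, 0], [-2.5, 0, -1, 0, 0, 0, 0], [-2.5, 0, -4, 0, 0, 0, 0], [-2.5, 0, -7, 0, 0, 0, 0], [-2.5, 0, -10, 0, 0, 0, 0], [-2.5, 0, -13, 0, 0, 0, 0], [-2.5, 0, -15, 0, 0, 0, 0], [-2.5, 0, -15, 0, 0, 0, 0], [-2.5, 0, -15, 0, 0, 0, 0], [-2.5, 0, -15, 0, 0, 0, 0]]]'

```text
t: 4.83
tcp_pos: [0.5573, 0.1505, 0.2494]
tool_rot: [-0.156, 0.988, 0.0, -0.001]
force: [0.2, -0.3, -0.2]
finger_gap: -0.001
gripper_force: 0.0
```

```bash
python3 - <<'E'
from h import *
im=cams.snapshot('scene')[:,:,::-1].copy(); cv2.imwrite('pics/s3.png',im); w=rect('scene',im); label(w)
for g in(6,8): edges(w,(209,202),pt(125,30+g,(209,202)),pt(125,-30+g,(209,202)))
im,v=wristrect('w3'); label(v)
for g in(6,8,9): edges(v,(204,200),pt(135,30+g,(204,200)),pt(135,-30+g,(204,200)))
s=manip.sense(); print(s['t'],s['tcp_pos'],s['tool_rot'])
# card direction & board/peg check from wrist image: slab edges
E
```

```text
label mm [-32.7015  -4.513 ] 11036
edges [ 37.52 -22.16] bisector 7.68 apex mm [3.2588 0.0326]
edges [ 38.03 -22.01] bisector 8.01 apex mm [ 3.4818 -0.1909]
label mm [-33.2389  -4.9813] 11202
edges [ 38.08 -21.83] bisector 8.12 apex mm [1.4703 0.3133]
edges [ 38.05 -21.99] bisector 8.03 apex mm [1.5717 0.4191]
edges [ 38.28 -21.9 ] bisector 8.19 apex mm [1.6481 0.2928]
4.9333 [0.5571 0.1504 0.2486] [-0.1563  0.9877  0.0001 -0.0019]
```

carry_out --targets '[[[0.5, -3.5, 0, 0, 0, 1, 0], [1, -7, 0, 0, 0, 2, 0], [1.5, -10.5, 0, 0, 0, 3, 0], [2, -14, 0, 0, 0, 4, 0], [2.4, -17.5, 0, 0, 0, 5, 0], [2.9, -21, 0, 0, 0, 6, 0], [3.3, -24.5, 0, 0, 0, 7, 0], [3.8, -28, 0, 0, 0, 8, 0], [4.3, -31.5, 0, 0, 0, 9, 0], [4.7, -35, 0, 0, 0, 10, 0], [5, -37.3, 0, 0, 0, 10, 0], [5, -37.3, 0, 0, 0, 10, 0]]]'

```text
t: 5.93
tcp_pos: [0.6261, -0.2252, 0.2482]
tool_rot: [-0.067, 0.998, -0.001, -0.001]
force: [-0.8, 0.3, 0.0]
finger_gap: -0.0
gripper_force: 0.0
```

carry_out --targets '[[[0, 0, 0, 0, 0, 0, 0], [0, 0, 0, 0, 0, 0, 0]]]'

```text
t: 6.1
tcp_pos: [0.625, -0.2187, 0.2487]
tool_rot: [-0.07, 0.998, 0.001, -0.001]
force: [-0.2, -0.1, 0.4]
finger_gap: 0.0
gripper_force: 0.0
```

```bash
python3 - <<'E'
from h import *
s=manip.sense(); print(s['t'],s['q'],s['tcp_pos'],s['tool_rot'])
im=cams.snapshot('wrist')[:,:,::-1].copy(); cv2.imwrite('pics/w4.png',im)
i=cams.camera_info('wrist'); print(i['T'])
for n,P in(('pin',[.585,-.2255,.087]),('pivot',[.579,-.171,.023])): print(n,proj('wrist',P))
E
```

```text
6.1 [-0.5052  0.582   1.3314  0.0006  1.2322 -2.2156] [ 0.625  -0.2187  0.2487] [-0.0696  0.9976  0.0013 -0.0015]
[[-0.1401  0.9559  0.258   0.5591]
 [ 0.9901  0.1347  0.0385 -0.227 ]
 [ 0.0021  0.2608 -0.9654  0.3725]
 [ 0.      0.      0.      1.    ]]
pin [[276.3502 156.3454]]
pivot [[325.4598 152.6589]]
```

View pics/w4.png

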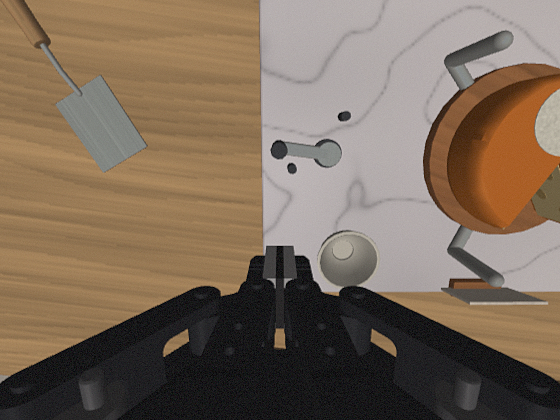

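The wrist view shows the brake pin at (279,149), its pivot at (327,153) and the open stop at (291,168). Next I compute the waypoints.

```bash
python3 - <<'E'
from h import *
from scipy.spatial.transform import Rotation as R
s=manip.sense(); Rt=R.from_quat(s['tool_rot']).as_matrix(); p=np.array(s['tcp_pos'])
print('pin',ray('wrist',(279,149),.087),'pivot',ray('wrist',(327,153),.025),'stops',ray('wrist',[(291,168),(344,116)],.035))
P=np.array([.579,-.171]); y0=np.degrees(np.arctan2(Rt[1,0],Rt[0,0]))%360; print(y0)
for phi in np.r_[278,278,np.arange(272,199,-6)]:
    a=np.radians(phi); d=np.array([np.cos(a-np.pi/2),np.sin(a-np.pi/2)]); 
    f=P+.057*np.array([np.cos(a),np.sin(a)])-.019*d
    v=Rt.T@np.r_[f-p[:2],0]*100; print(phi,f,v[:2].round(2),'turn',round(y0-(phi-90),1))
E
```

```text
pin [[ 0.5781 -0.224 ]] pivot [[ 0.579  -0.1695]] stops [[ 0.6    -0.2075]
 [ 0.5381 -0.1604]]
188.0428739212305
278 [ 0.6057 -0.2248] [ 2.02 -0.39] turn 0.0
278 [ 0.6057 -0.2248] [ 2.02 -0.39] turn 0.0
272 [ 0.6    -0.2273] [ 2.62 -0.56] turn 6.0
266 [ 0.594  -0.2292] [ 3.24 -0.66] turn 12.0
260 [ 0.5878 -0.2304] [ 3.87 -0.7 ] turn 18.0
254 [ 0.5816 -0.231 ] [ 4.5  -0.67] turn 24.0
248 [ 0.5753 -0.231 ] [ 5.12 -0.57] turn 30.0
242 [ 0.569  -0.2302] [ 5.73 -0.41] turn 36.0
236 [ 0.5629 -0.2289] [ 6.32 -0.19] turn 42.0
230 [ 0.5569 -0.2269] [6.88 0.09] turn 48.0
224 [ 0.5512 -0.2243] [7.41 0.43] turn 54.0
218 [ 0.5458 -0.2211] [7.9  0.82] turn 60.0
212 [ 0.5407 -0.2173] [8.35 1.26] turn 66.0
206 [ 0.5361 -0.2131] [8.75 1.75] turn 72.0
200 [ 0.5319 -0.2083] [9.1  2.27] turn 78.0
```

carry_out --targets '[[[0, 0, 3, 0, 0, 0, 0], [0, 0, 6, 0, 0, 0, 0], [0, 0, 9, 0, 0, 0, 0], [0, 0, 12, 0, 0, 0, 0], [0, 0, 15, 0, 0, 0, 0], [0, 0, 16.5, 0, 0, 0, 0], [0, 0, 17.5, 0, 0, 0, 0], [0, 0, 17.5, 0, 0, 0, 0], [0, 0, 17.5, 0, 0, 0, 0]]]'

```text
t: 6.9
tcp_pos: [0.6262, -0.2187, 0.0755]
tool_rot: [-0.07, 0.998, 0.0, -0.0]
force: [-0.3, 0.1, 0.6]
finger_gap: 0.003
gripper_force: 0.0
```

carry_out --targets '[[[1, -0.2, 0, 0, 0, 0, 0], [2, -0.4, 0, 0, 0, 2, 0], [2.6, -0.6, 0, 0, 0, 6, 0], [3.2, -0.7, 0, 0, 0, 12, 0], [3.9, -0.7, 0, 0, 0, 18, 0], [4.5, -0.7, 0, 0, 0, 24, 0], [5.1, -0.6, 0, 0, 0, 30, 0], [5.7, -0.4, 0, 0, 0, 36, 0], [6.3, -0.2, 0, 0, 0, 42, 0], [6.9, 0.1, 0, 0, 0, 48, 0], [7.4, 0.4, 0, 0, 0, 54, 0], [7.4, 0.4, 0, 0, 0, 54, 0]]]'

```text
t: 7.9
tcp_pos: [0.5509, -0.2267, 0.0768]
tool_rot: [0.393, 0.92, -0.0, 0.001]
force: [-0.6, 0.0, 0.4]
finger_gap: 0.001
gripper_force: 0.0
```

```bash
python3 - <<'E'
from h import *
from scipy.spatial.transform import Rotation as R
s=manip.sense(); Rt=R.from_quat(s['tool_rot']).as_matrix(); p=np.array(s['tcp_pos']); print(s['t'],p,s['force'])
P=np.array([.579,-.171]); y0=np.degrees(np.arctan2(Rt[1,0],Rt[0,0]))%360; print(y0)
for phi in (218,212,206,203,200,197,194):
    a=np.radians(phi); d=np.array([np.cos(a-np.pi/2),np.sin(a-np.pi/2)]); 
    f=P+.057*np.array([np.cos(a),np.sin(a)])-.019*d
    v=Rt.T@np.r_[f-p[:2],0]*100; print(phi,f,v[:2].round(2),'turn',round(y0-(phi-90),1))
E
```

```text
7.9 [ 0.5509 -0.2267  0.0768] [-0.5813  0.0495  0.3611]
133.7701959183838
218 [ 0.5458 -0.2211] [0.76 0.02] turn 5.8
212 [ 0.5407 -0.2173] [ 1.38 -0.09] turn 11.8
206 [ 0.5361 -0.2131] [ 2.01 -0.13] turn 17.8
203 [ 0.534  -0.2108] [ 2.33 -0.12] turn 20.8
200 [ 0.5319 -0.2083] [ 2.64 -0.1 ] turn 23.8
197 [ 0.53   -0.2058] [ 2.95 -0.07] turn 26.8
194 [ 0.5283 -0.2032] [ 3.26 -0.01] turn 29.8
```

carry_out --targets '[[[0.5, 0, 0, 0, 0, 4, 0], [1, -0.1, 0, 0, 0, 9, 0], [1.5, -0.1, 0, 0, 0, 13, 0], [2, -0.1, 0, 0, 0, 18, 0], [2.3, -0.1, 0, 0, 0, 21, 0], [2.5, -0.1, 0, 0, 0, 23, 0], [2.7, -0.1, 0, 0, 0, 24, 0], [2.8, -0.1, 0, 0, 0, 24, 0], [2.8, -0.1, 0, 0, 0, 24, 0]]]'

```text
t: 8.65
tcp_pos: [0.5329, -0.208, 0.0765]
tool_rot: [0.573, 0.82, -0.0, 0.002]
force: [0.7, -4.6, 3.0]
finger_gap: -0.001
gripper_force: 2.1
```

carry_out --targets '[[[0.1, 0, 0, 0, 0, 0, 0], [0.2, 0, 0, 0, 0, 0, 0], [0.2, 0, 0, 0, 0, 0, 0]]]'

```text
t: 8.9
tcp_pos: [0.5329, -0.2078, 0.0765]
tool_rot: [0.573, 0.82, -0.001, 0.003]
force: [-0.0, -8.5, 3.8]
finger_gap: 0.001
gripper_force: 4.3
```

The force is rising while the TCP stays put, so the lever is at its stop. One more small push, then back off.

carry_out --targets '[[[0.15, 0, 0, 0, 0, 0, 0], [0.3, 0, 0, 0, 0, 0, 0], [0.3, 0, 0, 0, 0, 0, 0], [0.3, 0, 0, 0, 0, 0, 0]]]'

```text
t: 9.23
tcp_pos: [0.533, -0.2076, 0.0766]
tool_rot: [0.572, 0.82, -0.002, 0.006]
force: [-0.4, -15.1, 1.0]
finger_gap: 0.002
gripper_force: 7.1
```

carry_out --targets '[[[-0.5, 0, 0, 0, 0, 0, 0], [-1.5, 0, 0, 0, 0, 0, 0], [-3, 0, 0, 0, 0, 0, 0], [-3, 0, -3, 0, 0, 0, 0], [-3, 0, -6, 0, 0, 0, 0], [-3, 0, -10, 0, 0, 0, 0], [-3, 0, -14, 0, 0, 0, 0], [-3, 0, -17.5, 0, 0, 0, 0], [-3, 0, -17.5, 0, 0, 0, 0], [-3, 0, -17.5, 0, 0, 0, 0]]]'

```text
t: 10.07
tcp_pos: [0.5413, -0.2299, 0.2525]
tool_rot: [0.573, 0.819, 0.0, 0.002]
force: [-0.4, 0.1, 0.1]
finger_gap: 0.0
gripper_force: 0.0
```

```bash
python3 - <<'E'
from h import *
im=cams.snapshot('scene')[:,:,::-1].copy(); w=rect('scene',im); label(w)
for g in(6,8): edges(w,(209,202),pt(125,30+g,(209,202)),pt(125,-30+g,(209,202)))
b=cams.snapshot('side')[:,:,::-1]
f=lambda i:cv2.resize(i,(390,300),interpolation=cv2.INTER_CUBIC)
cv2.imwrite('pics/end.png',np.hstack([f(im[165:315,185:380]),f(b[165:315,185:380])]))
s=manip.sense(); print(s['t'],s['tcp_pos'],s['force'])
E
```

```text
label mm [-32.7306  -4.5079] 11052
edges [ 37.76 -21.86] bisector 7.95 apex mm [ 2.9434 -0.0355]
edges [ 37.82 -21.89] bisector 7.97 apex mm [ 2.9505 -0.0832]
10.1667 [ 0.5394 -0.2289  0.2491] [ 0.3328  1.0972 -0.8826]
```

View pics/end.png

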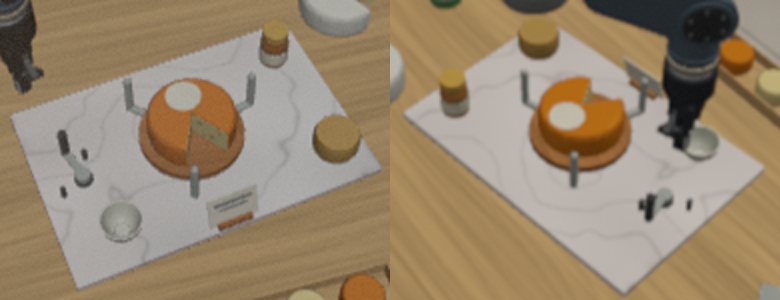

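In the end view the cut-out faces the card, at 8.0 deg against a card direction of 8.05 deg. The lever, with its pin at (63,140) in the left half, lies against its other stop, and the bystanders have not moved.

```bash
python3 -c "
from station import sign_off
print(sign_off())"
```

```text
the job is handed in; nothing more can be done
None
```

The job is handed in after about 10 s of arm time: the cheese's cut-out faces the price card to within about 0.1° by my camera measurement, the brake lever is hard against its other stop, and nothing else appears to have moved.

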